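# Lock the printer's control-box cover

## Task

The grey cover of the printer's control box stands ajar on its spring. Set your fingertips in the slot of the round orange fastener, press the cover down flush, and while keeping it down turn the fastener a full quarter turn clockwise (seen from above), until its slot points at the green marks and the cover is locked and stays shut by itself; then move clear. Nothing is to be gripped or lifted, and the things standing around the box are to be left where they are.

Things in the scene. Friction and masses are not known exactly. Their poses are not given: they have to be found in the camera images.
- control_box: Fixed black box, 240 mm (its x) by 270 mm (its y) by 90 mm high. Origin: centre of its underside, on the table; z up. The grey cover is hinged along its +x top edge (the edge away from the robot). With the cover shut, the fastener's axis is vertical, 60 mm from the origin towards -x (y = 0), the floor of the fastener's slot lies 83 mm above the table and the cover's top 98 mm.
- cover (a joint): Hinge angle of the cover, 240 x 270 x 8 mm: 0 = shut, flush; positive = front edge raised. Hinge line along the box's y, 120 mm from its origin towards +x, 90 mm above the table. A spring holds it ajar 0.11 to 0.17 rad (fastener 20 to 30 mm higher than when shut); about 4 N at the fastener shuts it against a firm stop. Let go unlocked, it rises again.
- fastener (a joint): Turn clockwise seen from above, rad: 0 = unlocked (slot along the box's y, at the red marks), 1.571 = locked, a firm stop (slot along the box's x, at the green marks). Starts at 0 to 0.2, stays where left, needs about 0.1 N m. Its hidden cam tongue swings under a lip of the box and then holds the cover shut; it is blocked unless the cover is pressed to within 3 mm of flush.
- slot (a point): Centre of the slot's floor, on the fastener's axis, as the cover now stands; y along the slot, z out of the cover. The orange disc, 78 mm across, is level with the cover. Slot: straight, through the centre, 72 mm long, 32 wide, 14 deep, black floor, closed ends. Shut fingertips go in at one end, about 22 mm from the axis, and crank it round by pushing on its long side.
- cover_edge (a point): Middle of the cover's front edge (the edge away from the hinge), on its top face.
- rook: Bystander: loose green printed chess rook, 38 mm wide, 62 mm high, standing beside the box. Origin: centre of its underside.
- nozzle_jar: Bystander: loose small glass jar with a steel lid, 48 mm wide, 60 mm high, standing beside the box. Origin: centre of its underside.
- screwdriver: Bystander: loose screwdriver 170 mm long, lying. Origin: underside, handle towards its -x.
- scraper: Bystander: loose print scraper 220 mm long, lying. Origin: underside, handle towards its -x.
- spool: Bystander: loose spool of green filament lying flat, 160 mm across, 55 mm high. Origin: centre of its underside.
- mug: Bystander: loose white mug, 80 mm across, 90 mm high, standing. Origin: centre of its underside.
- print_vase: Bystander: loose red printed vase, 66 mm wide, 100 mm high, standing. Origin: centre of its underside.

How it is judged:
By the outcome, as a careful person would: the job done as asked, in the order asked, and still so for the second after the job is handed in, with the robot touching nothing.
It also fails if it takes over 40 s, if anything falls off the work surface, if the arm or the gripper's body presses on something with over 40 N, if the wrist force passes 120 N, or if a joint passes its speed limit or range.

## Robot

A 7-joint arm with a two-finger parallel gripper is mounted at the origin on the work surface. World frame = base frame: x ahead of the robot, y to its left, z up, the work surface at z = 0. Lengths are in m, angles in rad, forces in N, time in s.
With the tool pointing down it reaches from about 0.4 to 0.85 m from the base axis. Payload 4.5 kg.
Tool frame: the origin (TCP) lies midway between the tips of the shut fingers; the grasp point (between the pads) lies 19 mm behind it; z points along the fingers, y is the direction in which the jaws open and shut (so a half turn about z gives the same grasp; the last joint's range is limited). The gripper opens to 88 mm and grips with 3 to 60 N. Pads are 18 mm wide; open, the fingers measure 123 mm over their backs; the gripper's body (75 mm by 187 mm) begins 45 mm behind the grasp point.
Start: joints at [-1.307, 0.689, -0.195, 1.565, 0.157, 0.902, -0.215], TCP at [0.142, 0.609, 0.239] pointing down, gripper open.
Joint ranges: [-3.01, 3.01], [-0.46, 2.08], [-1.47, 1.51], [0.13, 2.56], [-1, 4.14], [0.04, 2.09], [-2.66, 2.66]. Speed limits (rad/s): [2.57, 2.57, 3.14, 3.14, 3.14, 3.14, 3.14].

## Interface

Orientations are given as a unit quaternion [x, y, z, w].
In Python, from plant import r gives the robot as it stands. The module is installed in compiled form; this text tells all that it offers.
- The arm moves only by the tool carry_out, never from a script. Its argument "commands" is a list of rows, each a list of 6 numbers: the shift along the tool's x, y, z in m, then the turn, a rotation vector about the tool's x, y, z in degrees. In form: [[dx, dy, dz, wx, wy, wz], ...]. A call has 1 to 12 rows; each row is the pose to reach, as a shift and turn from the pose commanded when the call began, along the tool's axes at that moment; what a row does not reach only later rows make up. A row lasts 1/10 s, in which the tool goes at most 50 mm and 8.59 degrees, less where a joint would pass 70% of its speed; a pose out of reach is approached as far as the arm can. A call with a gripper value outside its range is refused whole. "fingers" is the closure in counts, from 0 (fully open) to 255 (shut), set as the call begins (left out, the last holds). The fingers move at their own pace and stop on an object; "grip_force" is the grip in N (left out, the last holds). Time passes only in rows, so rows that repeat a pose let the fingers close. It gives the time, the measured TCP pose, the force and the opening at its end, in the units of the state.
- r.get_state(): the state, without advancing time (a new reading comes with each control period).
- r.snapshot(name): name is "side" or "top" or "wrist"; returns a dict with "img" (480x640x3 uint8, blue, green, red), "intrinsics" (3x3 intrinsics, pixels), "extrinsics" (4x4, takes a point from camera to world coordinates); the wrist camera has in their place "tool_from_camera" (4x4, takes a point from camera to tool coordinates, whose origin is the TCP and whose axes are the flange's). Camera axes: x right, y down, z forward; pixel columns grow to the right and rows downward; lengths in m; the calibration is good to about 2 mm. A picture is of the moment at which its call begins: read the wrist's pose just before it. There is no depth.
- r.finish_job(): hands the job in, once; it reports no verdict.
Trained networks look in a picture, given as the dict that the camera call returned (one of the last four; its "shot" number tells which), for a name from the list of things; names that differ only in an ending like _2 or _b are one class to them, and where a whole thing is asked for, a point or a joint stands for the part that bears it (a point fixed in the world has none). Each returns a list of dicts, best first, with "p" (0 to 1); they miss things now and then, are a little off and sometimes report something else, mostly with a low value. They report only what shows in the picture. A call takes as long as a camera call.
- r.spot_in(picture, label): "xyz" ([x, y, z] in m, in world coordinates, good to about 4 mm: the middle of the surface that is visible of it).
- r.spot_point(picture, label): "xyz" ([x, y, z] in m, in world coordinates, good to about 4 mm: a listed point, or the origin of a listed thing).
The state is a dict: "clock": time; "q": joint angles; "qd": joint speeds; "joint_torque": joint torques, N m; "tool_pos": TCP position; "eef_rot": TCP orientation; "contact_force": force on the tool from outside, world axes, zero at the start; "moment": the same for the moment, N m; "opening": opening from 0.0 (shut) to 1.0 (fully open).
Only numpy, scipy, OpenCV 4.12 (cv2) and the standard library are available. Lean on these libraries where they do the work, as an engineer would, in place of code of your own. Each camera call takes 0.05 s, during which the arm holds its last target.

## Working session

There is one attempt and no reset: what is moved stays moved. The work goes in short steps, Python scripts to look and compute and a tool call to move; the robot and the scene stay as the last step left them, time stands still between calls to the robot, and variables do not carry over. Pictures are saved under pics/ and viewed, and the job is handed in when it is done.

Besides the shell and the picture viewer there is one more tool, called after "Call:" by a JSON object that holds its "name" and its "arguments", one argument or row to a line. carry_out: Moves the arm, as the interface text tells. Its arguments: {"type":"object","properties":{"commands":{"type":"array","items":{"type":"array","items":{"type":"number"}}},"fingers":{"type":"number"},"grip_force":{"type":"number"}},"required":["commands"]}

```bash
mkdir -p pics; cat > h.py <<'E'
import numpy as np, cv2
from plant import r
from scipy.spatial.transform import Rotation as R
np.set_printoptions(precision=4,suppress=True)
def snap(n,f):
    s=r.snapshot(n); cv2.imwrite('pics/'+f,s['img']); return s
def st():
    s=r.get_state(); print('t',s['clock'],'p',np.array(s['tool_pos']),'q',np.array(s['eef_rot']),'F',np.array(s['contact_force']),'M',np.array(s['moment']),'op',s['opening']); print('R',R.from_quat(s['eef_rot']).as_matrix().round(3).tolist(),'j',np.array(s['q'])); return s
E
python3 - <<'E'
from h import *
st()
for n in('top','side'):
    s=snap(n,n+'1.png')
    for l in('slot','cover_edge','control_box','fastener'):
        try: print(n,l,[(np.array(d['xyz']),d['p']) for d in r.spot_point(s,l)[:2]])
        except Exception as e: print(n,l,e)
        if n=='top' and l=='fastener':
            print('in',[(np.array(d['xyz']),d['p']) for d in r.spot_in(s,l)[:2]])
E
```

```text
t 0.0 p [0.1423 0.608  0.2379] q [ 0.1146  0.9934 -0.0009 -0.    ] F [-0.012  -0.7034  0.6828] M [ 0.0171 -0.0183 -0.0182] op 0.9994369564780908
R [[-0.974, 0.228, -0.0], [0.228, 0.974, -0.002], [-0.0, -0.002, -1.0]] j [-1.3072  0.69   -0.1945  1.5663  0.1573  0.9025 -0.2151]
top slot [(array([0.5407, 0.004 , 0.1155]), 0.8)]
top cover_edge [(array([ 0.4846, -0.0071,  0.1363]), 0.96), (array([ 0.5398,  0.1904, -0.0023]), 0.39)]
top control_box [(array([0.5975, 0.0143, 0.0017]), 0.65)]
top fastener it knows: control_box, cover_edge, mug, nozzle_jar, print_vase, rook, scraper, screwdriver, slot, spool
in [(array([0.5445, 0.0074, 0.1163]), 0.75)]
side slot [(array([0.5364, 0.0031, 0.1111]), 0.85)]
side cover_edge []
side control_box [(array([0.5967, 0.0144, 0.0035]), 0.95), (array([0.5363, 0.0029, 0.113 ]), 0.39)]
side fastener it knows: control_box, cover_edge, mug, nozzle_jar, print_vase, rook, scraper, screwdriver, slot, spool
```

View pics/top1.png

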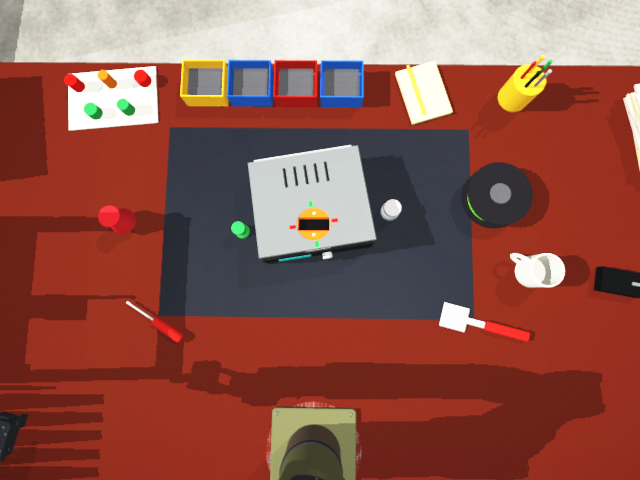

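View pics/side1.png

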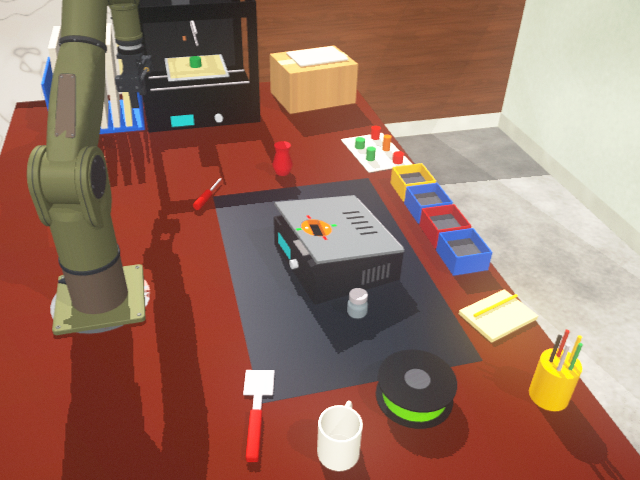

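The cover's fastener is at about (313,224) in the top view. The slot runs nearly left to right at the red marks, and the box is yawed by about +10°. I'll shut the fingers and move above the fastener, then look with the wrist camera.

Call:
{"name": "carry_out", "arguments": {
  "commands": [
    [-0.264,-0.25,-0.03,0,0,0],
    [-0.264,-0.25,-0.03,0,0,0],
    [-0.264,-0.25,-0.03,0,0,0],
    [-0.264,-0.25,-0.03,0,0,0],
    [-0.264,-0.25,-0.03,0,0,0],
    [-0.264,-0.25,-0.03,0,0,0],
    [-0.4,-0.4,-0.03,0,0,0],
    [-0.48,-0.5,-0.03,0,0,0],
    [-0.48,-0.5,-0.03,0,0,0],
    [-0.48,-0.5,-0.03,0,0,0],
    [-0.48,-0.5,-0.03,0,0,0],
    [-0.48,-0.5,-0.03,0,0,0]
  ],
  "fingers": 255,
  "grip_force": 20
}}

```text
clock: 1.65
tool_pos: [0.4516, 0.0939, 0.2679]
eef_rot: [0.115, 0.993, 0.0, 0.0]
contact_force: [0.8, 1.0, 0.7]
opening: 0.007
```

```bash
python3 - <<'E'
from h import *
st()
s=snap('wrist','w1.png'); print(np.array(s['tool_from_camera']),np.array(s['intrinsics']))
for l in('slot','cover_edge','control_box'): print(l,[(np.array(d['xyz']),d['p']) for d in r.spot_point(s,l)[:2]])
E
```

```text
t 1.65 p [0.4516 0.0939 0.2679] q [0.1146 0.9934 0.0002 0.0004] F [0.8083 1.0054 0.7101] M [ 0.091  -0.065   0.0179] op 0.007194414932201664
R [[-0.974, 0.228, 0.001], [0.228, 0.974, 0.0], [-0.001, 0.001, -1.0]] j [-0.1339  0.4411 -0.2512  2.0008  0.162   0.7174  0.8567]
[[-0.0001 -0.9467 -0.3222  0.0852]
 [ 1.      0.0001 -0.0006  0.0006]
 [ 0.0006 -0.3222  0.9467 -0.1469]
 [ 0.      0.      0.      1.    ]] [[380.8698   0.     319.9883]
 [  0.     380.8698 237.6088]
 [  0.       0.       1.    ]]
slot [(array([0.5426, 0.0059, 0.1099]), 0.76)]
cover_edge [(array([ 0.4821, -0.0111,  0.1354]), 0.86)]
control_box [(array([ 0.5984,  0.0092, -0.0008]), 0.92), (array([ 0.5417,  0.1951, -0.0026]), 0.27)]
```

View pics/w1.png

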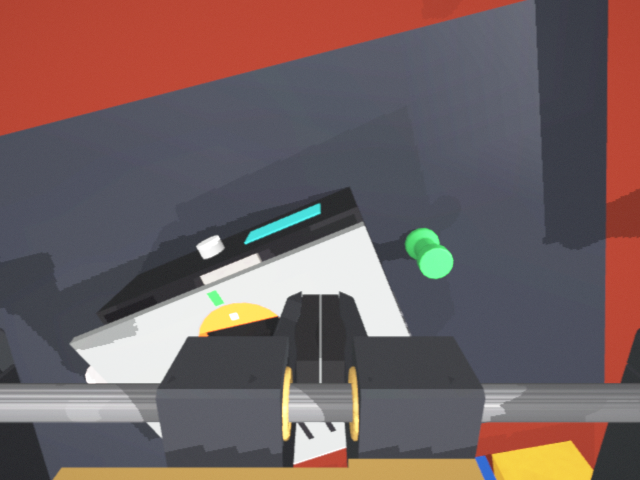

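The fingertips taper and the gripper hides the fastener. I'll go past it so it shows clear of the fingers, with the tool turned along the slot.

Call:
{"name": "carry_out", "arguments": {
  "commands": [
    [-0.05,-0.016,0,0,0,-8],
    [-0.1,-0.032,0,0,0,-16],
    [-0.154,-0.049,0,0,0,-20],
    [-0.154,-0.049,0,0,0,-20],
    [-0.154,-0.049,0,0,0,-20],
    [-0.154,-0.049,0,0,0,-20]
  ]
}}

```text
clock: 2.45
tool_pos: [0.588, 0.0158, 0.2673]
eef_rot: [-0.061, 0.998, 0.001, -0.001]
contact_force: [0.3, 0.5, -0.1]
opening: 0.009
```

```bash
python3 - <<'E'
from h import *
st()
s=snap('wrist','w2.png'); np.savez('w2.npz',**{k:v for k,v in s.items()})
for l in('slot','cover_edge','control_box'): print(l,[(np.array(d['xyz']),d['p']) for d in r.spot_point(s,l)[:2]])
E
```

```text
t 2.45 p [0.588  0.0158 0.2673] q [-0.0612  0.9981  0.0008 -0.0009] F [ 0.2881  0.4697 -0.0944] M [0.0339 0.0319 0.0147] op 0.008652519133996705
R [[-0.993, -0.122, -0.002], [-0.122, 0.993, 0.001], [0.002, 0.002, -1.0]] j [ 0.0946  0.6188 -0.3418  1.6395  0.2433  0.9272  1.3575]
slot [(array([0.5385, 0.0048, 0.1126]), 0.65)]
cover_edge [(array([ 0.4853, -0.0074,  0.1337]), 0.81)]
control_box [(array([ 0.6027,  0.0131, -0.0015]), 0.79)]
```

View pics/w2.png

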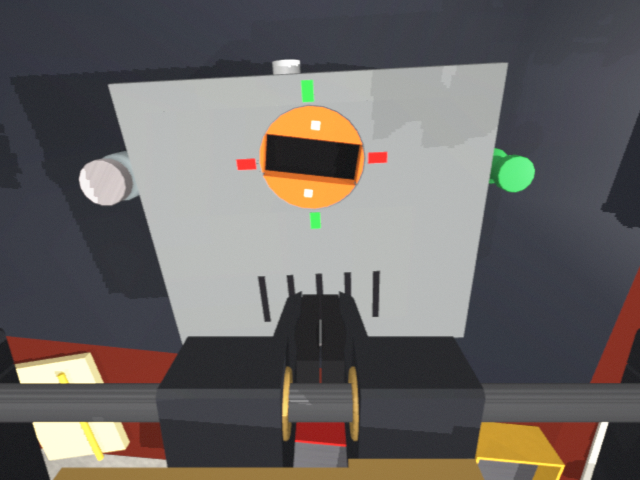

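Wrist view: the orange disc is at about (313,157), the red marks at (246,164) and (378,157), and the green marks at (307,91) and (316,220). The front corners of the cover are at (115,86) and (506,65). I'll fit the box pose to these pixels.

```bash
cat > fit.py <<'E'
from h import *
from scipy.optimize import least_squares
d=np.load('w2.npz',allow_pickle=True); img=d['img']; K=d['intrinsics']; TC=d['tool_from_camera']
T=np.eye(4);T[:3,:3]=R.from_quat([-0.0612,0.9981,0.0008,-0.0009]).as_matrix();T[:3,3]=[0.588,0.0158,0.2673]
W=np.linalg.inv(T@TC)
def proj(P): c=W[:3,:3]@P+W[:3,3]; v=K@c; return v[:2]/v[2]
def c2w(p,x):  # p in shut box frame, cover point
    th=x[3];u,w=p[0]-.12,p[2]-.09
    b=np.array([.12+u*np.cos(th)+w*np.sin(th),p[1],.09-u*np.sin(th)+w*np.cos(th)])
    c,s=np.cos(x[2]),np.sin(x[2]); return np.array([x[0]+c*b[0]-s*b[1],x[1]+s*b[0]+c*b[1],b[2]])
hsv=cv2.cvtColor(img,cv2.COLOR_BGR2HSV)
def cen(lo,hi,box,mx=False):
    m=cv2.inRange(hsv,lo,hi); mm=np.zeros_like(m); a,b,c,e=box; mm[b:e,a:c]=m[b:e,a:c]; return mm
m=cen((8,150,120),(22,255,255),(250,95,375,220))
cn=max(cv2.findContours(m,0,2)[0],key=cv2.contourArea); el=cv2.fitEllipse(cv2.convexHull(cn)); print('ellipse',el)
def mk(lo,hi,box):
    y,x=np.nonzero(cen(lo,hi,box)); return np.array([x.mean(),y.mean()]),len(x)
marks=[mk((50,120,80),(75,255,255),b) for b in((295,70,325,104),(300,208,330,235))]
marks+=[mk((0,150,100),(6,255,255),b) for b in((230,150,258,175),(366,148,392,168))]
print(marks)
Q=[((-.12,.135,.098),(506,65)),((-.12,-.135,.098),(115,86)),((-.06,0,.098),el[0])]
def res(x):
    e=[proj(c2w(np.array(p),x))-np.array(q) for p,q in Q]
    # red marks line / green line directions: equal distance rm along axes
    for (mm,_),dr in zip(marks,((-1,0),(1,0),(0,-1),(0,1))):
        rm=x[4]; e.append(proj(c2w(np.array([-.06+dr[0]*rm,dr[1]*rm,.098]),x))-mm)
    return np.concatenate(e)
s=least_squares(res,[.6,.012,.17,.14,.05]); x=s.x
print('x y yaw hinge rm',x,'res',s.fun)
print('slot floor',c2w(np.array([-.06,0,.083]),x),'shut axis',x[0]-.06*np.cos(x[2]),x[1]-.06*np.sin(x[2]))
# predicted ellipse width for disc
a=[proj(c2w(np.array([-.06+.039*np.cos(t),.039*np.sin(t),.098]),x)) for t in np.linspace(0,6.28,60)]
print('pred ell',cv2.fitEllipse(np.array(a,np.float32)))
for phi in (0,.1,.2,.15):
    print(phi,[proj(c2w(np.array([-.06+a*np.sin(phi)+b*np.cos(phi),a*np.cos(phi)-b*np.sin(phi),.098]),x)).round(1).tolist() for a,b in((.036,-.016),(.036,.016),(-.036,.016),(-.036,-.016))])
E
python3 fit.py; python3 -c "
import cv2;i=cv2.imread('pics/w2.png');cv2.imwrite('pics/w2c.png',cv2.resize(i[60:240,230:400],None,fx=3.3,fy=3.3,interpolation=2));cv2.imwrite('pics/w2d.png',cv2.resize(i[280:480,150:490],None,fx=2.3,fy=2.3))"
```

```text
ellipse ((311.465087890625, 156.6460418701172), (101.41822814941406, 103.32913970947266), 103.38683319091797)
[(array([307.0602,  90.3855]), 249), (array([314.8784, 219.9054]), 148), (array([245.871 , 163.8441]), 186), (array([377.5455, 157.1872]), 187)]
x y yaw hinge rm [0.5979 0.0149 0.1703 0.1299 0.0499] res [-2.1216 -0.7952 -1.4624 -1.514   0.7305  3.4552  1.1333 -0.314   0.755
  0.3519  0.9557 -0.5542  0.3368 -0.2901]
slot floor [0.5393 0.0048 0.1064] shut axis 0.5387215363219605 0.0046894611343701684
pred ell ((312.1209411621094, 157.0840301513672), (101.59742736816406, 102.93952178955078), 106.3954849243164)
0 [[359.5, 136.4], [359.6, 178.2], [267.3, 182.6], [262.6, 141.2]]
0.1 [[361.5, 141.3], [357.3, 182.6], [264.9, 178.1], [264.4, 136.3]]
0.2 [[362.9, 146.4], [354.7, 186.8], [263.0, 173.4], [266.8, 131.6]]
0.15 [[362.2, 143.8], [356.1, 184.7], [263.9, 175.8], [265.6, 133.9]]
```

View pics/w2c.png

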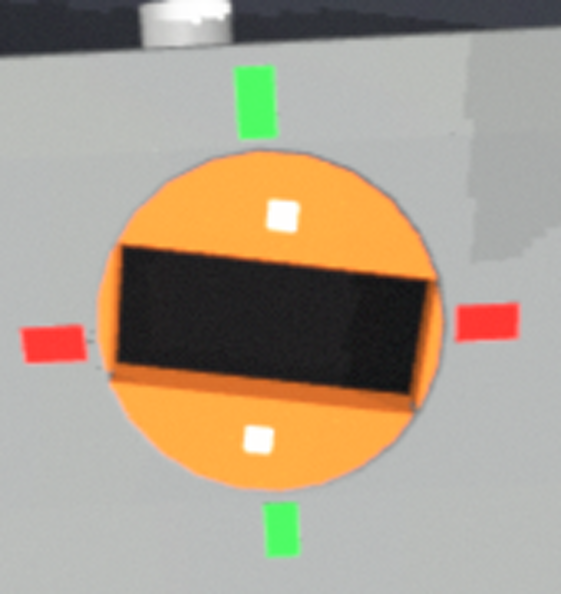

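View pics/w2d.png

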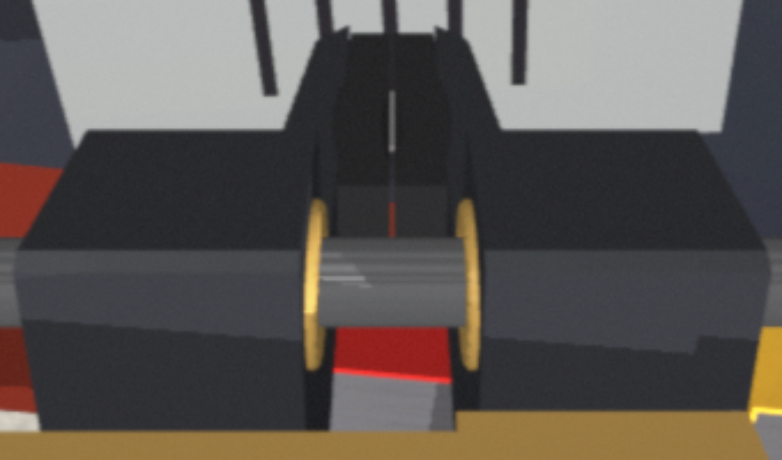

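The fit gives the fastener axis at (0.5387, 0.0047), box yaw 9.8°, hinge 0.13 rad, slot floor at z≈0.106 and slot angle ≈0.165 rad. Next I'll go above the -y end of the slot, with tool y along the slot, 18 mm from the axis.

Call:
{"name": "carry_out", "arguments": {
  "commands": [
    [0.045,-0.02,0.0,0,0,6.7],
    [0.0524,-0.0229,0.03,0,0,6.7],
    [0.0524,-0.0229,0.08,0,0,6.7],
    [0.0524,-0.0229,0.125,0,0,6.7],
    [0.0524,-0.0229,0.132,0,0,6.7],
    [0.0524,-0.0229,0.132,0,0,6.7],
    [0.0524,-0.0229,0.132,0,0,6.7]
  ]
}}

```text
clock: 3.35
tool_pos: [0.5416, -0.0154, 0.1374]
eef_rot: [-0.001, 1.0, 0.0, 0.002]
contact_force: [-0.6, 0.3, 0.0]
opening: 0.003
```

```bash
python3 - <<'E'
from h import *
st()
s=snap('wrist','w3.png'); s=snap('side','s3.png'); i=cv2.imread('pics/s3.png'); cv2.imwrite('pics/s3c.png',cv2.resize(i[150:300,240:420],None,fx=4,fy=4,interpolation=2))
E
```

```text
t 3.35 p [ 0.5416 -0.0154  0.1374] q [-0.0014  1.      0.0002  0.0016] F [-0.6247  0.2644  0.0339] M [0.016  0.0346 0.006 ] op 0.003320697262732317
R [[-1.0, -0.003, 0.003], [-0.003, 1.0, 0.0], [-0.003, 0.0, -1.0]] j [ 0.0868  0.735  -0.2381  1.9109  0.3185  0.5289  1.2054]
```

View pics/w3.png

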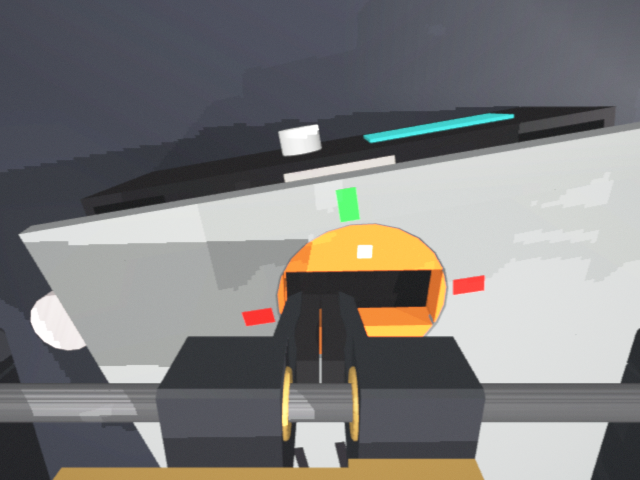

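View pics/s3c.png

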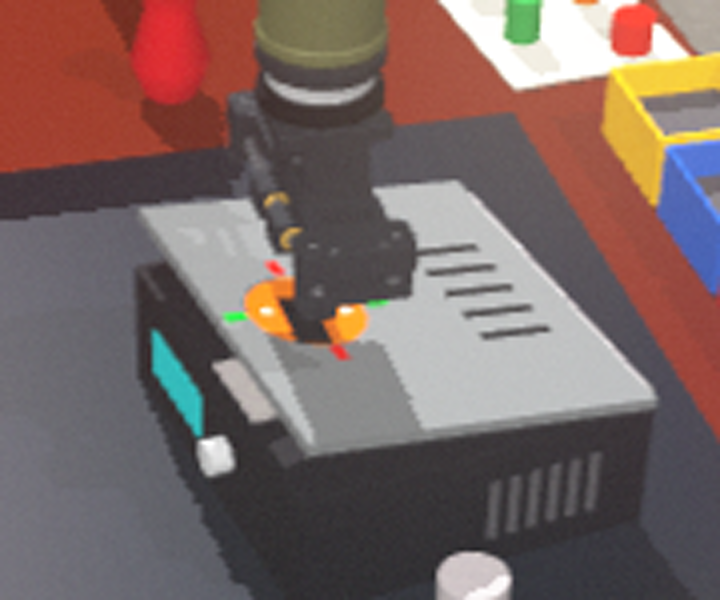

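The slot is parallel to the tool's y axis, and the tip is over its -y end at (320,295). I'll hold for a moment to check how the arm settles, and nudge by a few mm.

Call:
{"name": "carry_out", "arguments": {
  "commands": [
    [0.003,0.002,0,0,0,0],
    [0.003,0.002,0,0,0,0],
    [0.003,0.002,0,0,0,0]
  ]
}}

```text
clock: 3.75
tool_pos: [0.5374, -0.0139, 0.1361]
eef_rot: [-0.001, 1.0, 0.0, 0.0]
contact_force: [0.7, 0.8, 0.4]
opening: 0.009
```

```bash
python3 - <<'E'
from h import *
st()
E
```

```text
t 3.75 p [ 0.5374 -0.0139  0.1361] q [-0.0012  1.      0.      0.0004] F [0.7187 0.7687 0.3943] M [-0.0062 -0.0108 -0.0135] op 0.008835912340462944
R [[-1.0, -0.002, 0.001], [-0.002, 1.0, 0.0], [-0.001, 0.0, -1.0]] j [ 0.0823  0.7338 -0.2355  1.922   0.3195  0.5209  1.1999]
```

Call:
{"name": "carry_out", "arguments": {
  "commands": [
    [-0.001,0.001,0.012,0,0,0],
    [-0.001,0.001,0.024,0,0,0],
    [-0.001,0.001,0.032,0,0,0],
    [-0.001,0.001,0.037,0,0,0],
    [-0.001,0.001,0.04,0,0,0],
    [-0.001,0.001,0.04,0,0,0]
  ]
}}

```text
clock: 4.35
tool_pos: [0.5377, -0.013, 0.095]
eef_rot: [-0.001, 1.0, -0.0, -0.001]
contact_force: [-0.4, 0.3, 1.5]
opening: 0.003
```

```bash
python3 - <<'E'
from h import *
st()
s=snap('wrist','w4.png'); s=snap('side','s4.png'); i=cv2.imread('pics/s4.png'); cv2.imwrite('pics/s4c.png',cv2.resize(i[150:300,240:420],None,fx=4,fy=4,interpolation=2))
E
```

```text
t 4.35 p [ 0.5377 -0.013   0.095 ] q [-0.0012  1.     -0.0001 -0.0007] F [-0.3886  0.3384  1.4915] M [ 0.0024  0.1775 -0.0083] op 0.0034136282271812544
R [[-1.0, -0.002, -0.001], [-0.002, 1.0, -0.0], [0.001, -0.0, -1.0]] j [ 0.0575  0.8028 -0.1989  1.9417  0.3469  0.4313  1.1741]
```

View pics/w4.png

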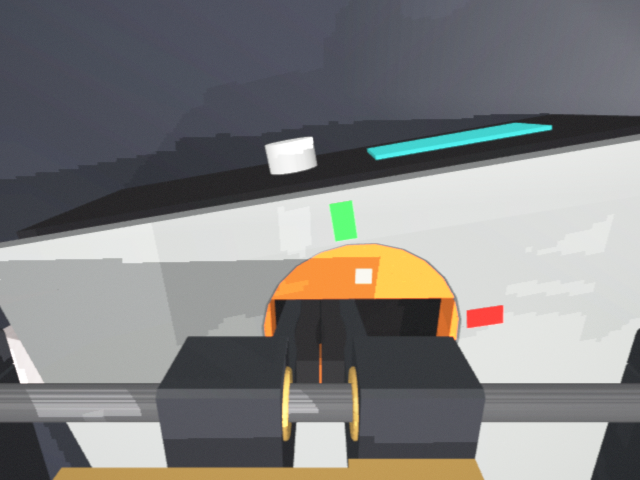

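View pics/s4c.png

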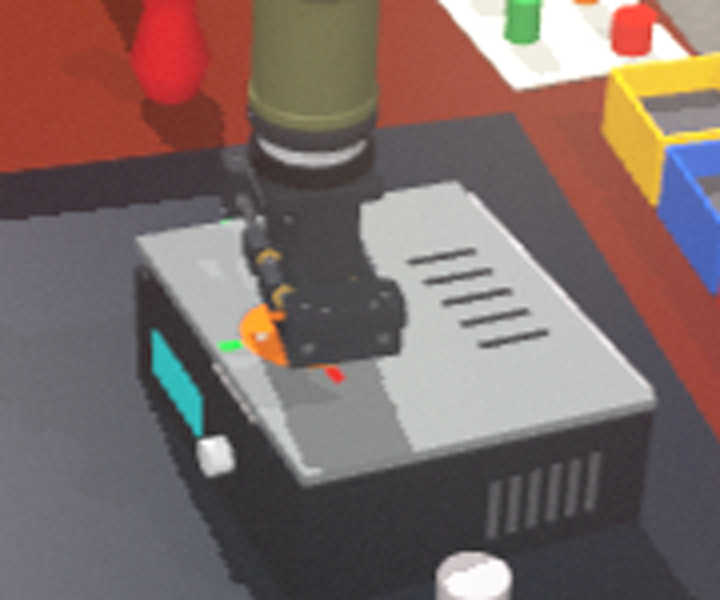

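The fingertips are in the slot and the cover is already going down. I'll press on to flush.

Call:
{"name": "carry_out", "arguments": {
  "commands": [
    [0,0,0.006,0,0,0],
    [0,0,0.011,0,0,0],
    [0,0,0.014,0,0,0],
    [0,0,0.015,0,0,0],
    [0,0,0.015,0,0,0]
  ]
}}

```text
clock: 4.95
tool_pos: [0.5386, -0.013, 0.083]
eef_rot: [-0.001, 1.0, -0.0, 0.001]
contact_force: [-5.8, -1.0, 28.5]
opening: 0.003
```

```bash
python3 - <<'E'
from h import *
st()
E
```

```text
t 4.95 p [ 0.5386 -0.013   0.083 ] q [-0.0014  1.     -0.0004  0.0009] F [-5.8179 -0.9706 28.5366] M [0.0134 1.348  0.0745] op 0.0031311688319754045
R [[-1.0, -0.003, 0.002], [-0.003, 1.0, -0.001], [-0.002, -0.001, -1.0]] j [ 0.0487  0.823  -0.1851  1.9474  0.3561  0.4006  1.1658]
```

The cover is flush: z=0.083 with 28 N on the wrist. I'll ease off 1 mm and work out the crank arc.

```bash
python3 - <<'E'
from h import *
s=st()
A=np.array([.5387,.0047]);T=R.from_quat(s['eef_rot']).as_matrix()
for D,L in [(0,4),(0,7.5),(8,8.5),(16,8.5),(24,8.5),(32,8.5),(40,8.5),(48,8.5),(56,8.5),(64,8.5),(72,8.5),(80,8.5),(80,11),(86,11)]:
    a=np.radians(-89.7-D);e=np.array([np.cos(a),np.sin(a)]);t=np.array([e[1],-e[0]])
    P=A+.018*e+L*1e-3*t; d=T.T@np.r_[P-np.array(s['tool_pos'])[:2],0]; print(D,L,d.round(4),P)
E
```

```text
t 4.95 p [ 0.5386 -0.013   0.083 ] q [-0.0014  1.     -0.0004  0.0009] F [-5.8179 -0.9706 28.5366] M [0.0134 1.348  0.0745] op 0.0031311688319754045
R [[-1.0, -0.003, 0.002], [-0.003, 1.0, -0.001], [-0.002, -0.001, -1.0]] j [ 0.0487  0.823  -0.1851  1.9474  0.3561  0.4006  1.1658]
0 4 [ 0.0038 -0.0003 -0.    ] [ 0.5348 -0.0133]
0 7.5 [ 0.0073 -0.0003 -0.    ] [ 0.5313 -0.0133]
8 8.5 [ 0.0107  0.001  -0.    ] [ 0.5279 -0.012 ]
16 8.5 [ 0.0129  0.0027 -0.    ] [ 0.5256 -0.0103]
24 8.5 [ 0.0149  0.0047 -0.    ] [ 0.5237 -0.0084]
32 8.5 [ 0.0166  0.0069 -0.    ] [ 0.522  -0.0061]
40 8.5 [ 0.0179  0.0093 -0.    ] [ 0.5207 -0.0037]
48 8.5 [ 0.0189  0.0119 -0.    ] [ 0.5197 -0.0011]
56 8.5 [ 0.0195  0.0146 -0.    ] [0.519  0.0016]
64 8.5 [ 0.0197  0.0174 -0.0001] [0.5188 0.0043]
72 8.5 [ 0.0196  0.0202 -0.0001] [0.5189 0.0071]
80 8.5 [ 0.019   0.0229 -0.0001] [0.5195 0.0098]
80 11 [ 0.0195  0.0253 -0.0001] [0.519  0.0123]
86 11 [ 0.0186  0.0274 -0.0001] [0.5199 0.0143]
```

Call:
{"name": "carry_out", "arguments": {
  "commands": [
    [0.002,0,-0.001,0,0,0],
    [0.004,0,-0.001,0,0,0],
    [0.0073,0,-0.001,0,0,0],
    [0.009,0.0005,-0.001,0,0,4],
    [0.0107,0.001,-0.001,0,0,8],
    [0.0118,0.0018,-0.001,0,0,12],
    [0.0129,0.0027,-0.001,0,0,16],
    [0.0129,0.0027,-0.001,0,0,16]
  ]
}}

```text
clock: 5.75
tool_pos: [0.5311, -0.0106, 0.0833]
eef_rot: [0.139, 0.99, 0.001, 0.006]
contact_force: [4.8, -1.2, 11.9]
opening: 0.004
```

```bash
python3 - <<'E'
from h import *
st()
s=snap('wrist','w5.png')
E
```

```text
t 5.75 p [ 0.5311 -0.0106  0.0833] q [0.1392 0.9902 0.0009 0.0059] F [ 4.8254 -1.1561 11.9056] M [-0.376  -0.9417 -0.0333] op 0.003796991306953675
R [[-0.961, 0.276, 0.012], [0.276, 0.961, 0.0], [-0.011, 0.003, -1.0]] j [ 0.0005  0.8126 -0.1125  1.9818  0.2437  0.348   0.9858]
```

View pics/w5.png

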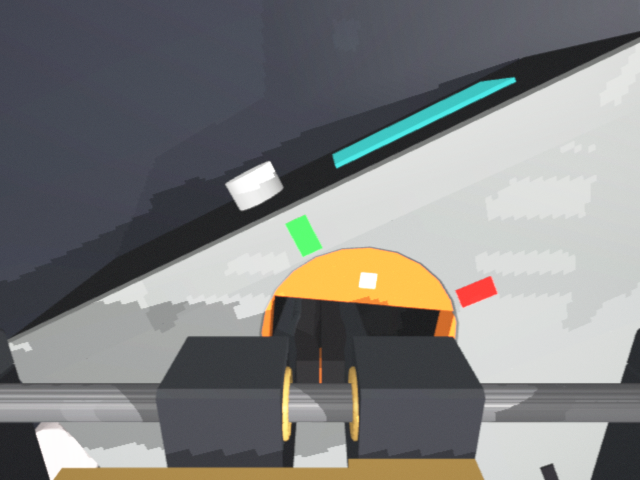

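The disc follows: the slot edge lags the tool by about 3–4°, and about 12 N is holding the cover down. I'll work out the next part of the arc in the new tool frame.

```bash
cat > arc.py <<'E'
from h import *
import sys
A=np.array([.5387,.0047])
def P(D,L,r=18):
    a=np.radians(-89.7-D);e=np.array([np.cos(a),np.sin(a)]);t=np.array([e[1],-e[0]]); return A+.001*r*e+L*1e-3*t
def rows(D0,L0,lst):
    # tool axes at yaw D0: x,y
    a=np.radians(180.2-D0);x=np.array([np.cos(a),np.sin(a)]);y=np.array([x[1],-x[0]])
    for D,L in lst:
        d=P(D,L)-P(D0,L0); print(D,L,(x@d).round(4),(y@d).round(4),D-D0)
E
python3 - <<'E'
from arc import *
rows(16,8.5,[(D,10.5) for D in range(20,54,4)])
E
```

```text
20 10.5 0.0032 0.0008 4
24 10.5 0.0044 0.0016 8
28 10.5 0.0055 0.0026 12
32 10.5 0.0066 0.0036 16
36 10.5 0.0075 0.0047 20
40 10.5 0.0084 0.0058 24
44 10.5 0.0092 0.007 28
48 10.5 0.01 0.0083 32
52 10.5 0.0106 0.0096 36
```

Call:
{"name": "carry_out", "arguments": {
  "commands": [
    [0.0032,0.0008,0.0005,0,0,4],
    [0.0044,0.0016,0.0005,0,0,8],
    [0.0055,0.0026,0.0005,0,0,12],
    [0.0066,0.0036,0.0005,0,0,16],
    [0.0075,0.0047,0.0005,0,0,20],
    [0.0084,0.0058,0.0005,0,0,24],
    [0.0092,0.007,0.0005,0,0,28],
    [0.01,0.0083,0.0005,0,0,32],
    [0.0106,0.0096,0.0005,0,0,36],
    [0.0106,0.0096,0.0005,0,0,36]
  ]
}}

```text
clock: 6.8
tool_pos: [0.5234, -0.0008, 0.0832]
eef_rot: [0.439, 0.898, 0.001, 0.006]
contact_force: [3.9, -5.4, 16.8]
opening: 0.004
```

```bash
python3 - <<'E'
from arc import *
st()
s=snap('wrist','w6.png')
rows(52,10.5,[(D,11.5) for D in range(56,89,4)]+[(88,15)])
E
```

```text
t 6.8 p [ 0.5234 -0.0008  0.0832] q [0.4394 0.8983 0.0013 0.0061] F [ 3.9343 -5.3757 16.7906] M [-1.068  -0.6871 -0.0472] op 0.003634862409391345
R [[-0.614, 0.789, 0.012], [0.789, 0.614, -0.003], [-0.01, 0.008, -1.0]] j [-0.1016  0.8091  0.0208  2.0093 -0.0361  0.3118  0.6079]
56 11.5 0.0022 0.0008 4
60 11.5 0.0034 0.0018 8
64 11.5 0.0045 0.0028 12
68 11.5 0.0055 0.0039 16
72 11.5 0.0065 0.005 20
76 11.5 0.0073 0.0062 24
80 11.5 0.0081 0.0075 28
84 11.5 0.0088 0.0088 32
88 11.5 0.0094 0.0102 36
88 15 0.0122 0.0122 36
```

View pics/w6.png

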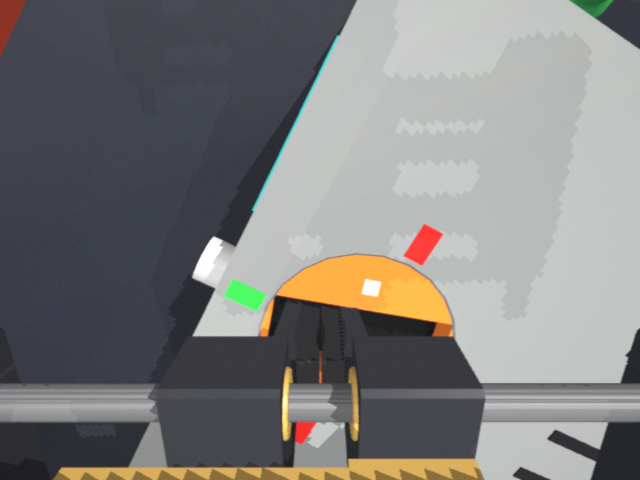

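Turning well, with about 7° of lag and 17 N holding the cover down. I'll carry on to the stop with some over-travel.

Call:
{"name": "carry_out", "arguments": {
  "commands": [
    [0.0022,0.0008,0,0,0,4],
    [0.0034,0.0018,0,0,0,8],
    [0.0045,0.0028,0,0,0,12],
    [0.0055,0.0039,0,0,0,16],
    [0.0065,0.005,0,0,0,20],
    [0.0073,0.0062,0,0,0,24],
    [0.0081,0.0075,0,0,0,28],
    [0.0088,0.0088,0,0,0,32],
    [0.0094,0.0102,0,0,0,36],
    [0.0122,0.0122,0,0,0,36],
    [0.0122,0.0122,0,0,0,36]
  ]
}}

```text
clock: 7.95
tool_pos: [0.5206, 0.0053, 0.0831]
eef_rot: [0.698, 0.716, -0.004, 0.007]
contact_force: [-4.3, -25.3, 21.5]
opening: 0.007
```

```bash
python3 - <<'E'
from arc import *
st()
s=snap('wrist','w7.png')
E
```

```text
t 7.95 p [0.5206 0.0053 0.0831] q [ 0.6977  0.7163 -0.0042  0.0071] F [ -4.2875 -25.2698  21.5452] M [-5.3015  0.9475  0.3374] op 0.007054977481518095
R [[-0.026, 1.0, 0.004], [1.0, 0.026, -0.016], [-0.016, 0.004, -1.0]] j [-0.2054  0.8193  0.1609  2.014  -0.3186  0.3274  0.2337]
```

View pics/w7.png

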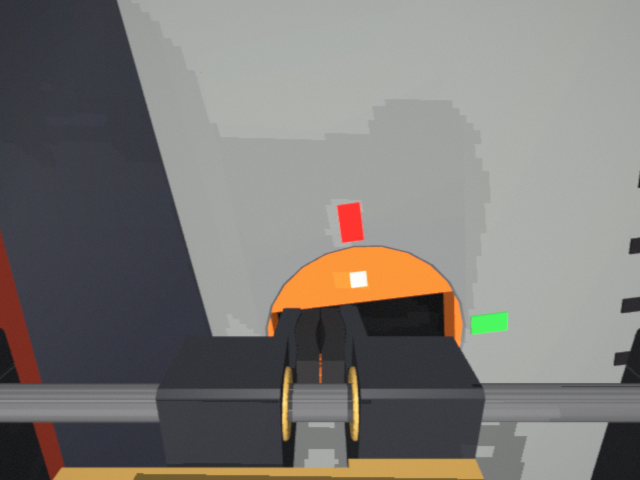

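The lateral force has risen to 25 N, so the fastener is against its stop, and the slot edge is parallel to the green mark. I'll take off the side load, then lift straight out.

```bash
python3 - <<'E'
from arc import *
rows(88,15,[(86,8),(83,4),(81,1.5),(81,1)])
E
```

```text
86 8 -0.0076 -0.0003 -2
83 4 -0.0126 -0.0003 -5
81 1.5 -0.0157 -0.0 -7
81 1 -0.0162 0.0 -7
```

Call:
{"name": "carry_out", "arguments": {
  "commands": [
    [-0.004,0,0,0,0,0],
    [-0.0076,0,0,0,0,-2],
    [-0.011,0,0,0,0,-4],
    [-0.0135,0,-0.001,0,0,-6],
    [-0.0145,0,-0.001,0,0,-7],
    [-0.0145,0,-0.001,0,0,-7]
  ]
}}

```text
clock: 8.6
tool_pos: [0.521, 0.0038, 0.0832]
eef_rot: [0.649, 0.761, 0.001, 0.001]
contact_force: [-3.0, -0.6, 15.7]
opening: 0.004
```

```bash
python3 - <<'E'
from arc import *
st()
E
```

```text
t 8.6 p [0.521  0.0038 0.0832] q [0.6487 0.7611 0.0005 0.0008] F [-3.0144 -0.5824 15.6827] M [-0.1508  0.6449  0.0662] op 0.003785755249358926
R [[-0.158, 0.987, 0.002], [0.987, 0.158, -0.0], [-0.001, 0.002, -1.0]] j [-0.1655  0.8155  0.1156  2.0094 -0.2617  0.3286  0.3211]
```

Call:
{"name": "carry_out", "arguments": {
  "commands": [
    [0,0,-0.005,0,0,0],
    [0,0,-0.015,0,0,0],
    [0,0,-0.03,0,0,0],
    [0,0,-0.06,0,0,0],
    [0,0,-0.1,0,0,0],
    [0,0,-0.14,0,0,0],
    [0,0,-0.16,0,0,0],
    [0,0,-0.16,0,0,0]
  ]
}}

```text
clock: 9.4
tool_pos: [0.5225, 0.0045, 0.2451]
eef_rot: [0.648, 0.761, 0.002, 0.003]
contact_force: [0.6, -0.1, 0.4]
opening: 0.002
```

```bash
python3 - <<'E'
from arc import *
st()
for n in('top','side','wrist'):
    s=snap(n,n+'8.png')
    for l in('slot','cover_edge'): print(n,l,[(np.array(d['xyz']),d['p']) for d in r.spot_point(s,l)[:1]])
i=cv2.imread('pics/side8.png'); cv2.imwrite('pics/s8c.png',cv2.resize(i[150:300,240:420],None,fx=4,fy=4,interpolation=2))
E
```

```text
t 9.4 p [0.5225 0.0045 0.2451] q [0.6485 0.7612 0.0024 0.0025] F [ 0.5778 -0.122   0.3665] M [-0.1039  0.0517  0.0147] op 0.0023156615790499366
R [[-0.159, 0.987, 0.007], [0.987, 0.159, 0.0], [-0.001, 0.007, -1.0]] j [-0.2476  0.5539  0.2401  1.8856 -0.1916  0.7171  0.2617]
top slot []
top cover_edge [(array([ 0.4803, -0.0035,  0.1007]), 0.76)]
side slot [(array([0.5365, 0.0011, 0.0828]), 0.66)]
side cover_edge []
wrist slot [(array([0.5375, 0.005 , 0.081 ]), 0.66)]
wrist cover_edge [(array([ 0.4802, -0.0097,  0.0986]), 0.9)]
```

View pics/s8c.png

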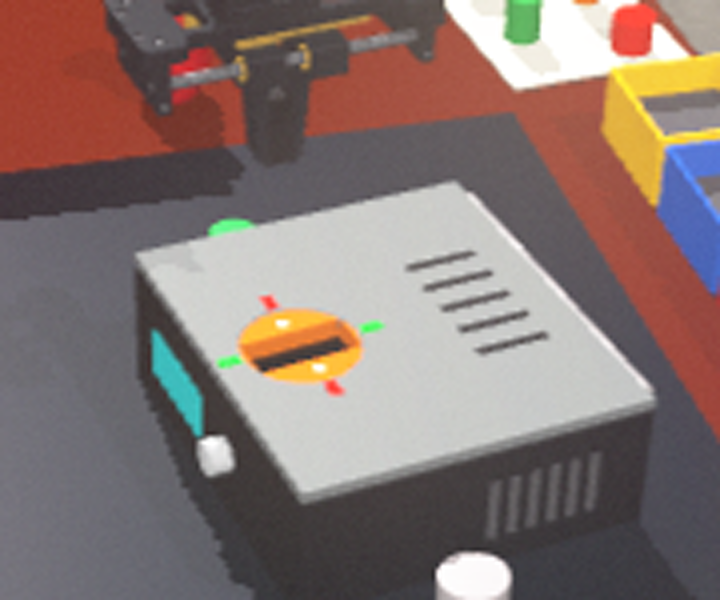

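View pics/wrist8.png

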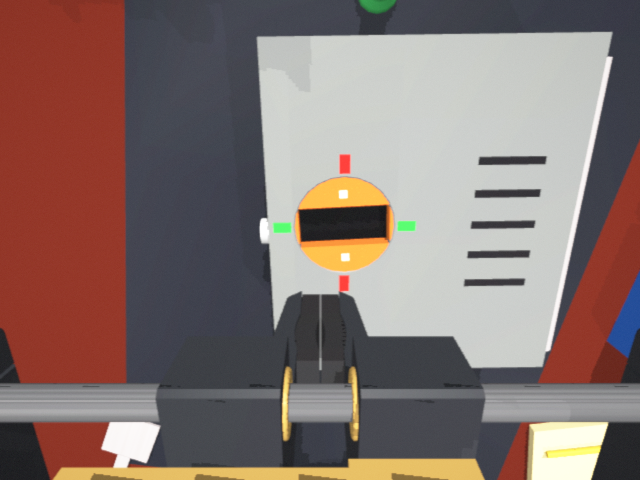

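The cover is shut and stays down: its edge is at z≈0.099 and the slot floor at about 0.082. I'll measure the slot angle against the marks precisely.

```bash
cat > ang.py <<'E'
from h import *
import sys
img=cv2.imread(sys.argv[1]); hsv=cv2.cvtColor(img,cv2.COLOR_BGR2HSV); bx=tuple(map(int,sys.argv[2:6]))
M=np.zeros(img.shape[:2],np.uint8);M[bx[1]:bx[3],bx[0]:bx[2]]=255
def cents(lo,hi):
    m=cv2.inRange(hsv,lo,hi)&M; n,l,s,c=cv2.connectedComponentsWithStats(m)
    return [(c[i],s[i,4]) for i in range(1,n) if s[i,4]>20]
g=cents((50,120,80),(75,255,255));rd=cents((0,150,100),(6,255,255));w=cents((0,0,225),(179,60,255))
print('g',g,'\nr',rd,'\nw',w)
G=sorted([c for c,_ in g],key=lambda c:c[0]);Rr=sorted([c for c,_ in rd],key=lambda c:c[1])
# metric frame X right(along green) Y down (along red)
H=cv2.getPerspectiveTransform(np.float32([G[0],Rr[0],G[1],Rr[1]]),np.float32([[-50,0],[0,-50],[50,0],[0,50]]))
W=sorted([c for c,_ in w],key=lambda c:c[1])
Wp=cv2.perspectiveTransform(np.float32([W]),H)[0]; print('dots',Wp); d=Wp[-1]-Wp[0]; print('rot cw deg of dots axis vs red axis',np.degrees(np.arctan2(-d[0],d[1])))
P=cv2.warpPerspective(img,cv2.getPerspectiveTransform(np.float32([G[0],Rr[0],G[1],Rr[1]]),np.float32([[50,300],[300,50],[550,300],[300,550]])),(600,600),flags=2); cv2.imwrite('pics/rect.png' if len(sys.argv)<7 else sys.argv[6],P)
E
python3 ang.py pics/wrist8.png 268 150 420 295
```

```text
g [(array([406. , 225.5]), np.int32(168)), (array([281.8743, 227.4192]), np.int32(167))] 
r [(array([344.5, 163.5]), np.int32(180)), (array([343.5, 283. ]), np.int32(120))] 
w [(array([342.9178, 193.7808]), np.int32(73)), (array([344.8226, 256.6774]), np.int32(62)), (array([342.5   , 271.3182]), np.int32(22))]
dots [[ -1.04   -26.6561]
 [  0.9131  26.0861]
 [ -0.9218  39.2183]]
rot cw deg of dots axis vs red axis -0.10283439
```

View pics/rect.png

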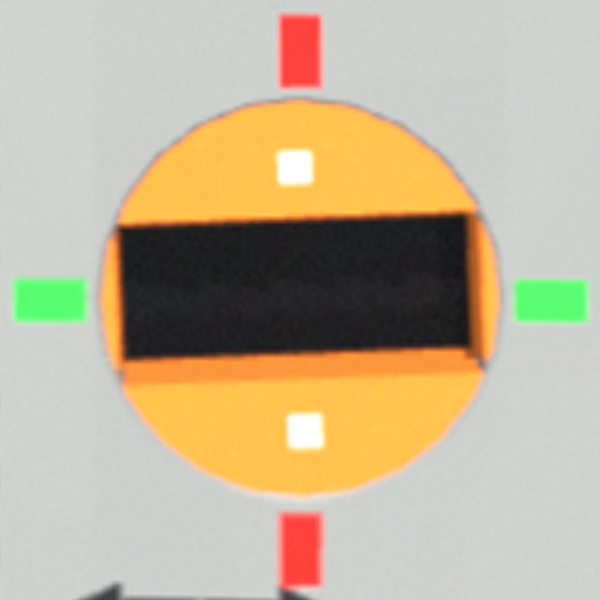

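The cover is shut, but the white dots show the slot about 2° short of the green marks; backing off must have dragged it slightly. I have time, so I'll go back in without pressing the floor, push to the stop, ease off a little and lift out.

Call:
{"name": "carry_out", "arguments": {
  "commands": [
    [-0.001,-0.001,0.04,0,0,0],
    [-0.001,-0.001,0.08,0,0,0],
    [-0.001,-0.001,0.115,0,0,0],
    [-0.001,-0.001,0.13,0,0,0],
    [-0.001,-0.001,0.14,0,0,0],
    [-0.001,-0.001,0.15,0,0,0],
    [-0.001,-0.001,0.156,0,0,0],
    [-0.001,-0.001,0.156,0,0,0]
  ]
}}

```text
clock: 10.65
tool_pos: [0.5197, 0.0034, 0.0858]
eef_rot: [0.649, 0.761, 0.0, -0.0]
contact_force: [-0.4, -0.0, -0.3]
opening: 0.006
```

```bash
python3 - <<'E'
from arc import *
st()
s=snap('wrist','w9.png')
E
```

```text
t 10.65 p [0.5197 0.0034 0.0858] q [ 0.6486  0.7612  0.0001 -0.    ] F [-0.3808 -0.0065 -0.2511] M [-0.1443  0.0442 -0.0615] op 0.00596543404946833
R [[-0.159, 0.987, 0.0], [0.987, 0.159, 0.0], [0.0, 0.0, -1.0]] j [-0.1677  0.8106  0.1209  2.0106 -0.2693  0.3352  0.3302]
```

View pics/w9.png

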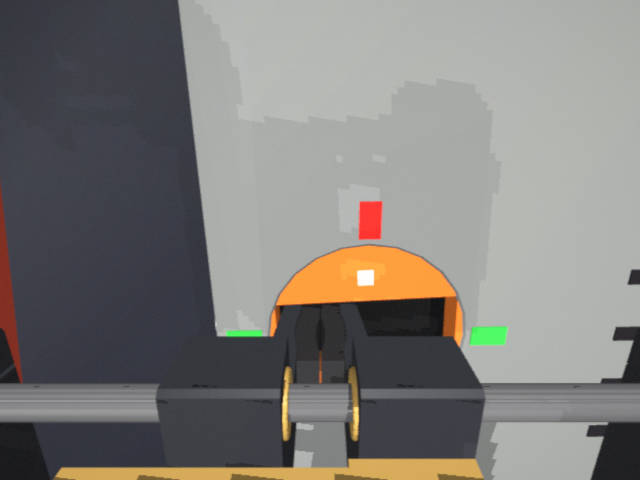

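In the slot with no contact force. Now I'll push on its long side.

Call:
{"name": "carry_out", "arguments": {
  "commands": [
    [0.003,0,0,0,0,0],
    [0.006,0,0,0,0,0],
    [0.009,0,0,0,0,0],
    [0.012,0,0,0,0,0],
    [0.014,0,0,0,0,0],
    [0.014,0,0,0,0,0],
    [0.014,0,0,0,0,0]
  ]
}}

```text
clock: 11.4
tool_pos: [0.5201, 0.0062, 0.0869]
eef_rot: [0.652, 0.758, -0.003, 0.007]
contact_force: [3.3, -21.6, -5.6]
opening: 0.006
```

```bash
python3 - <<'E'
from arc import *
st()
s=snap('wrist','w10.png')
E
```

```text
t 11.4 p [0.5201 0.0062 0.0869] q [ 0.6522  0.758  -0.0026  0.007 ] F [  3.3342 -21.5557  -5.6108] M [-4.7438 -0.7891  0.1503] op 0.005815082309254891
R [[-0.149, 0.989, 0.007], [0.989, 0.149, -0.013], [-0.014, 0.005, -1.0]] j [-0.1927  0.809   0.1391  2.0162 -0.2735  0.3267  0.3125]
```

View pics/w10.png

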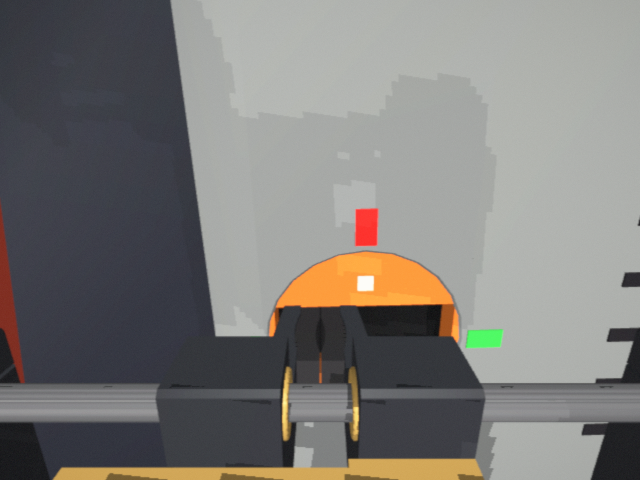

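The white dot now sits under the red mark, with 21 N against the stop. I'll ease off and lift clear.

Call:
{"name": "carry_out", "arguments": {
  "commands": [
    [-0.006,0,0,0,0,0],
    [-0.01,0,0,0,0,0],
    [-0.0125,0,0,0,0,0],
    [-0.0125,0,0,0,0,0],
    [-0.0125,0,-0.006,0,0,0],
    [-0.0125,0,-0.016,0,0,0],
    [-0.0125,0,-0.04,0,0,0],
    [-0.0125,0,-0.08,0,0,0],
    [-0.0125,0,-0.12,0,0,0],
    [-0.0125,0,-0.156,0,0,0],
    [-0.0125,0,-0.156,0,0,0],
    [-0.0125,0,-0.156,0,0,0]
  ]
}}

```text
clock: 12.65
tool_pos: [0.5194, 0.0057, 0.2431]
eef_rot: [0.648, 0.762, 0.001, 0.0]
contact_force: [0.1, 0.1, -0.2]
opening: 0.007
```

```bash
python3 - <<'E'
from arc import *
st()
for n in('wrist','top','side'):
    s=snap(n,n+'11.png')
    for l in('slot','cover_edge'): print(n,l,[(np.array(d['xyz']),d['p']) for d in r.spot_point(s,l)[:1]])
E
python3 ang.py pics/wrist11.png 268 150 420 295 pics/rect11.png
```

```text
t 12.65 p [0.5194 0.0057 0.2431] q [0.6481 0.7616 0.001  0.0003] F [ 0.1011  0.0806 -0.1694] M [-0.1163  0.0815 -0.0207] op 0.006764223201202604
R [[-0.16, 0.987, 0.002], [0.987, 0.16, 0.001], [0.001, 0.002, -1.0]] j [-0.2535  0.5555  0.2462  1.8923 -0.1988  0.7154  0.2682]
wrist slot [(array([0.5385, 0.0004, 0.0845]), 0.91)]
wrist cover_edge [(array([ 0.4808, -0.0085,  0.0999]), 0.89)]
top slot [(array([ 0.308 , -0.4243, -0.0031]), 0.59)]
top cover_edge [(array([ 0.4786, -0.0034,  0.1041]), 0.84)]
side slot []
side cover_edge [(array([ 0.4802, -0.0049,  0.102 ]), 0.69)]
g [(array([404.4013, 226.1274]), np.int32(157)), (array([281.0526, 227.9737]), np.int32(152))] 
r [(array([343.5251, 165.2514]), np.int32(179)), (array([342.5372, 282.9669]), np.int32(121))] 
w [(array([343.2353, 194.6176]), np.int32(68)), (array([342.5, 257. ]), np.int32(56))]
dots [[ -0.0342 -26.8768]
 [ -0.2123  26.1718]]
rot cw deg of dots axis vs red axis 0.19227864
```

View pics/rect11.png

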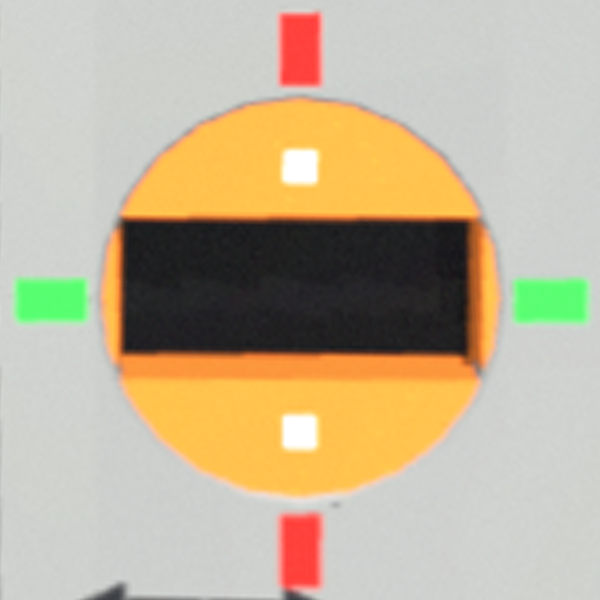

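View pics/side11.png

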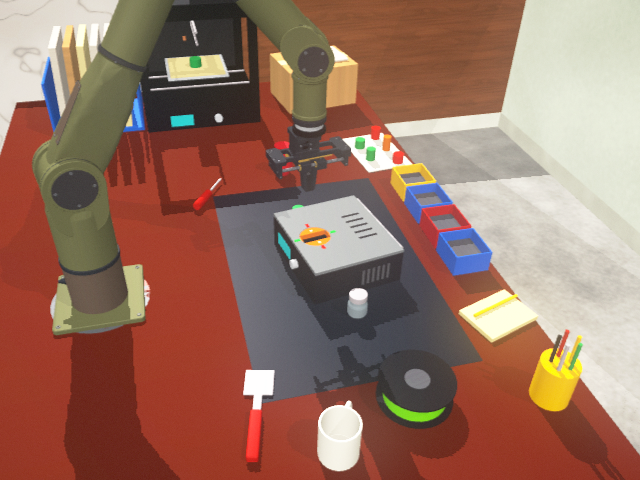

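The slot is now within 0.2° of the green marks. The cover is flush with the arm about 145 mm above it, and the bystanders haven't moved. Handing in.

```bash
python3 -c "
from plant import r
print(r.finish_job())"
```

```text
the job is handed in; nothing more can be done
None
```

The cover is shut and locked, and I handed the job in at about 13 s of the 40 s allowed. I put the shut fingertips in one end of the slot, pressed the cover flush (slot floor at 83 mm, up to about 29 N), and cranked the fastener clockwise to its stop while holding it down with 12–22 N.

- **Correction:** After the first lift-out the slot was about 2° short of the green marks, probably dragged back as I eased off. I went back in without pressing the floor, pushed it to the stop again (about 22 N sideways), eased off and lifted clear.
- **Fastener:** The last wrist picture shows the slot within 0.2° of the green marks.
- **Cover:** It stays flush by itself with the arm clear. Its front edge read 100–104 mm in the three cameras (98 mm is flush, readings good to about 4 mm).
- **Arm and bystanders:** The fingertips are about 145 mm above the cover and nothing is touching. In the last side view I saw none of the things around the box displaced; I checked that by eye, not by measurement.
- **Disagreements:** In the last top view the network reported the slot far from the box (0.31, -0.42), which is a false find. In the last side view it found no slot. The wrist view placed it where expected (slot floor at 84.5 mm).

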